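# Open the mosaic setting-out frame to its next size

### The job

Open the mosaic setting-out frame to its next size: squeeze in the brass spring button on the red telescoping tube, slide the tube out, away from the grey post, and stop when the button has popped fully out through the next hole. Do not force the tube against the button, let go at the end, and leave the other things where they are.

Things in the scene. Friction and masses are not known exactly. Their poses are not given: they have to be found in the camera images.
- frame: fixed setting-out frame: plywood board 210 x 360 x 12 mm on the table; origin on the table under the tube's axis and the button, z up. Board x -150 to +60 mm, y -180 to +180. The level telescoping tube runs along frame y, its axis 72 mm above the table, and slides out to +y. Low fence (top 47 mm) at y -128 and tiled panel (top 24 mm) on the -x side; nothing beside the tube on +x.
- post_top (a point): top centre of the grey post (46 x 34 mm, 97 mm above the table) that carries the fixed inner tube, at frame y = -158 mm; the red tube is slid away from it
- grip (a point): point on the axis of the red outer tube (26 mm square, 3 mm wall, 105 mm of it towards the post, 95 mm the other way), at its first hole, where the button sits at the start; moves with the tube, axes as the frame's. To slide it, pinch the tube here across x, one finger on the button, the other on the opposite face.
- collar (a point): centre of the black finger collar fixed round the red tube, 40 mm square and 5 mm thick along y, 17.5 mm from the first hole in +y; fingers that slip along the tube come up against it
- fence_end (a point): middle of the top of the red tube's fence over the tube axis: an aluminium plate 70 mm high and 12 mm thick in y, 89.5 mm from the first hole in +y, reaching over the board to -x; its top is 86 mm above the table; moves with the tube
- button_tip (a point): tip of the brass button, 17.5 mm from the tube's axis in +x when fully out, 72 mm above the table. The button sits on the fixed inner tube at frame y = 0 and does not slide with the red tube. 12 mm across, ending in a 4 mm high 45 degree cone with a 4 mm flat tip.
- button (a joint): how far the button is pressed in (m): 0 fully out, 4.5 mm proud of the red tube; 0.0045 flush; about 0.007 riding inside between holes; stop 0.009. Spring 2 N out, 4 N flush. Fully out it locks the tube. Pinched flush, only its cone is in the hole and a pull of 10 to 20 N drives it in. In the second hole the tube stops dead; over 20 N of tube on button damages it.
- sleeve (a joint): how far the red tube is slid out along frame +y (m): about 0 at the start, stop 0.078; drag about 4 N between holes. Holes 14 mm square in the +x face. The second is in a dark steel strip clamped there by hand, post side of the first: the button pops out at some slide between 0.042 and 0.066, not known more exactly (1 mm of play either way).
- pencil: a yellow pencil stub, 108 mm long and 8 mm thick, lying loose on the panel's tiles; origin at the middle of its underside
- glue: a white glue bottle, 60 mm across and 170 mm high; origin at the centre of its base
- nippers: tile nippers with one red and one black handle, 175 mm long and 12 mm high, lying flat; origin on the underside near the middle
- cup: a white plastic cup, 70 mm across and 90 mm high; origin at the centre of its base
- dish: a shallow brass dish, 100 mm across and 20 mm high; origin at the centre of its base
- owl: an owl-shaped MDF blank, 165 x 90 x 6 mm, with two steel eyes; origin on the underside in its body
- brush: a brush lying flat on the table; origin on its underside

How it is judged (in metres and radians):
On the way, in this order (a step that is already met when the one before it is completed fails the run):
1. the button is pressed in and the tube has left its first hole (value of joint sleeve above 0.012 m and value of joint button above 0.006 m), for 0.1 s.
2. the button has popped out through the second hole (value of joint sleeve above 0.03 m and value of joint button below 0.0012 m), for 0.2 s.
At the end, for the whole second after the job is handed in: the red tube is slid out by more than 30 mm and at rest (under 5 mm/s), the brass button stands out through the second hole to within 1.2 mm of fully out, and the fingers touch nothing of the frame (all of step 2 and velocity of joint sleeve between -0.005 and 0.005 m/s and contact force between the fingers and frame below 0.5 N).
It fails at once if the tube is forced against the button (more than 20 N between them) (contact force between button and sleeve above 20 N).
It fails at once if another thing is moved by more than 30 mm (distance of any of pencil, glue, nippers, cup, dish, owl, brush from where it was at the start of the episode above 0.03 m).
It also fails if it takes over 42 s, if anything falls off the work surface, if the arm or the gripper's body presses on something with over 40 N, if the wrist force passes 120 N, or if a joint passes its speed limit or range.

### The arm

A 6-joint arm with a two-finger parallel gripper is mounted at the origin on the work surface. World frame = base frame: x ahead of the robot, y to its left, z up, the work surface at z = 0. Lengths are in mm, angles in rad, forces in N, time in s.
With the tool pointing down it reaches from about 275 to 750 mm from the base axis. Payload 10.2 kg.
Tool frame: the origin (TCP) lies between the finger pads; the fingertips stand 17 mm ahead of it and the grasp point (between the pads) lies 2 mm behind it (tips_ahead is the distance from the TCP to the fingertips, in mm); z points along the fingers, y is the line along which they close (so a half turn about z gives the same grasp; the last joint's range is limited). The gripper opens to 85 mm and grips with 20 to 120 N. Pads are 22 mm wide; open, the fingers measure 114 mm over their backs; the gripper's body (76 mm by 85 mm) begins 54 mm behind the grasp point. The pads swing forward as they close: fully open they stand 13 mm farther back than shut.
Start: joints at [0.922, 0.313, 1.498, -0, 1.331, -0.223], TCP at [216.864, 478.123, 248.294] pointing down, gripper open.
Joint ranges: [-2.94, 2.94], [-0.97, 2.17], [0.19, 2.56], [-1.23, 4.37], [0.02, 3.11], [-2.88, 2.88]. Speed limits (rad/s): [2.39, 2.39, 3.01, 3.14, 3.14, 3.14].

### API

Orientations are given as a unit quaternion [w, x, y, z].
In Python, from rig import sense, capture, finish_job, boxes_of, tips_ahead gives the robot as it stands.
- The arm moves only by the tool drive_tool, never from a script. Its argument "commands" is text: rows parted by semicolons, each of 7 numbers parted by spaces: the shift along the world's x, y, z in units of 0.1 m (1.0 is 0.1 m), then the turn, a rotation vector about the world's x, y, z in units of pi/4 rad (1.0 is pi/4 rad), then the opening in per cent of the stroke, from 0 (shut) to 100 (fully open). A call has 1 to 20 rows; each row shifts and turns the commanded pose from where the row before left it; what a row does not reach is not made up. A row lasts 1/12 s, in which the tool goes at most 41.7 mm and 7.16 degrees, less where a joint would pass 70% of its speed; a pose out of reach is approached as far as the arm can. A call with a number of a shift or a turn outside -1 to 1 is refused whole. A call with a gripper value outside its range is refused whole. The fingers move at their own pace and stop on an object; "force" is the grip in N (left out, the last holds). Time passes only in rows, so rows that do not move let the fingers close. It gives the time, the measured TCP pose, the force, the opening and the grip force at its end, in the units of the state.
- sense(): the state, without advancing time (a new reading comes with each control period).
- capture(name): name is "scene" or "top" or "wrist"; returns a dict with "pixels" (480x640x3 uint8, blue, green, red), "fov_y" (degrees; the focal length in pixels is half the picture's height over the tangent of half this angle, whatever the lens; pixels are square), "cx", "cy" (the principal point, pixels), "position" and "attitude" of the camera in the world; the wrist camera has in their place "tool_from_camera" (4x4, takes a point from camera to tool coordinates, whose origin is the TCP and whose axes are the flange's). Camera axes: x right, y down, z forward; pixel columns grow to the right and rows downward; lengths in mm; the calibration is good to about 2 mm. The wrist camera is an equidistant fisheye: a pixel r from the principal point sees the ray r / f radians off the axis. A picture is of the moment at which its call begins: read the wrist's pose just before it. There is no depth.
- finish_job(): hands the job in; it is judged then, once.
Trained networks look in a picture, given as the dict that the camera call returned (one of the last four; its "shot" number tells which), for a name from the list of things; names that differ only in an ending like _2 or _b are one class to them, and where a whole thing is asked for, a point or a joint stands for the part that bears it (a point fixed in the world has none). Each returns a list of dicts, best first, with "confidence" (0 to 1); they miss things now and then, are a little off and sometimes report something else, mostly with a low value. They report only what shows in the picture. A call takes as long as a camera call.
- boxes_of(picture, name): "position" ([column, row] in pixels, amid what is visible of it).
The state is a dict: "time_s": time; "joints": joint angles; "dq": joint speeds; "tau": joint torques, N m; "eef_pos": TCP position; "ee_rot": TCP orientation; "force": force on the tool from outside, world axes, zero at the start; "wrist_torque": the same for the moment, N m; "grip_width": opening from 0.0 (shut) to 1.0 (fully open); "grip_force": force on a finger pad.
Only numpy, scipy, OpenCV 4.12 (cv2) and the standard library are available. Lean on these libraries where they do the work, as an engineer would, in place of code of your own. Each camera call takes 0.05 s, during which the arm holds its last target. There are 200 camera calls.

## Working session

There is one attempt and no reset: what is moved stays moved. The work goes in short steps, Python scripts to look and compute and a tool call to move; the robot and the scene stay as the last step left them, time stands still between calls to the robot, and variables do not carry over. Pictures are saved under pics/ and viewed, at most 10 in all, crops included, and the job is handed in when it is done.

Besides the shell and the picture viewer there is one more tool, called as a command line: name --argument value ..., lists and objects as JSON in quotes. drive_tool: Moves the arm, as the interface text tells. Shifts and turns lie within -1 to 1; 1 stands for 0.1 m of shift or pi/4 rad of turn. Its arguments: {"type":"object","properties":{"commands":{"type":"string"},"force":{"type":"number"}},"required":["commands"]}

```bash
mkdir -p pics; cat > h.py <<'E'
import numpy as np, cv2
from scipy.spatial.transform import Rotation as R
from rig import *
def cam(p):
    f=240/np.tan(np.radians(p['fov_y']/2)); q=np.array(p['attitude'],float)
    M=q if q.shape==(3,3) else R.from_quat(q[[1,2,3,0]]).as_matrix()
    return f,M,np.array(p['position'],float)
def at_z(p,uv,z):
    f,M,c=cam(p); d=M@np.array([(uv[0]-p['cx'])/f,(uv[1]-p['cy'])/f,1]); return c+d*(z-c[2])/d[2]
def proj(p,X):
    f,M,c=cam(p); v=M.T@(np.array(X)-c); return [v[0]/v[2]*f+p['cx'],v[1]/v[2]*f+p['cy']]
E
python3 - <<'E'
from h import *
Z=dict(post_top=97,grip=85,collar=92,fence_end=86,button_tip=72)
for n in('top','scene'):
    p=capture(n); cv2.imwrite(f'pics/{n}0.png',p['pixels']); print(n,p['attitude'],p['position'],p['fov_y'])
    for k,z in Z.items():
        for b in boxes_of(p,k)[:2]: print(k,np.round(b['position']),round(b['confidence'],2),np.round(at_z(p,b['position'],z)))
print(sense())
E
```

```text
top [ 0.04273551 -0.69658281  0.71446709 -0.04982809] [ 276.41993028   -9.22640685 1552.52847609] 42.25052860433451
post_top [290. 238.] 0.71 [467.  31.  97.]
post_top [266. 224.] 0.4 [501.  86.  97.]
grip [270. 224.] 0.62 [503.  76.  85.]
collar [271. 222.] 0.8 [508.  75.  92.]
fence_end [268. 223.] 0.92 [505.  82.  86.]
button_tip [288. 239.] 0.75 [469.  36.  72.]
scene [-0.30271994  0.87026985  0.3634118  -0.13756051] [ 998.16393427 -511.78106739 1030.60073915] 48.233927669819586
post_top [337. 267.] 0.84 [524. -29.  97.]
grip [350. 228.] 0.7 [460.  77.  85.]
collar [351. 231.] 0.8 [473.  70.  92.]
fence_end [353. 226.] 0.68 [462.  85.  86.]
{'time_s': 0.6, 'joints': array([ 9.21613734e-01,  3.12898774e-01,  1.49772316e+00, -1.27631246e-07,
        1.33101317e+00, -2.23368146e-01]), 'dq': array([ 0.00240042,  0.00031297, -0.00038678,  0.0020229 ,  0.00129828,
       -0.00202056]), 'tau': array([-2.86540790e-04, -4.12025249e+01, -2.59836012e+01, -1.41367086e-04,
        6.15658755e-04,  3.23888287e-05]), 'eef_pos': array([216.8503414 , 478.11623766, 248.28607661]), 'ee_rot': array([-8.91213151e-06,  2.11302354e-01,  9.77420746e-01, -1.92616670e-05]), 'force': array([-0.16773519, -0.22597431,  0.68406238]), 'wrist_torque': array([-0.02104492,  0.00303317, -0.03538627]), 'grip_force': 0.0, 'grip_width': 0.999245024251406}
```

```bash
python3 - <<'E'
from h import *
a=cv2.imread('pics/top0.png'); cv2.imwrite('pics/topc.png',cv2.resize(a[130:310,190:390],(666,600),interpolation=cv2.INTER_CUBIC))
E
```

```text
(no output)
```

View pics/topc.png

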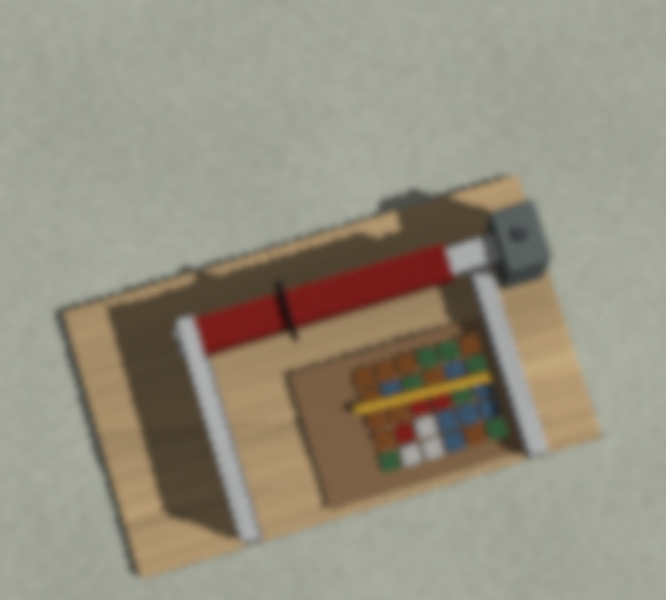

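View pics/scene0.png

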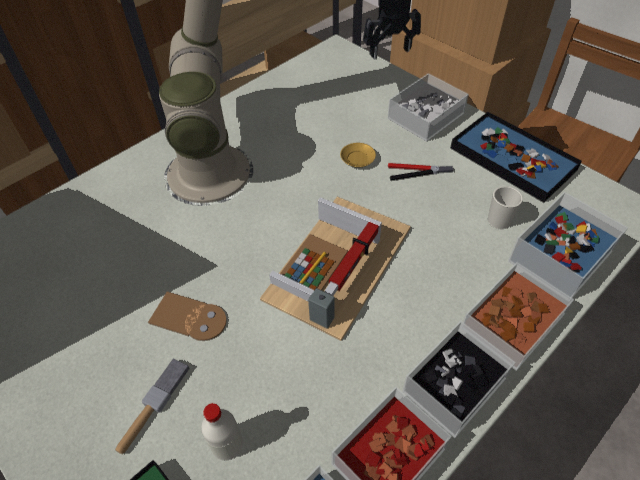

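The top view shows the frame with the post at crop (518,235), the collar at (287,310) and the fence end over the axis at (188,333). The tube runs roughly along world +y, with the button on the far (+x) side. Nothing else is near the tube.

```bash
python3 - <<'E'
from h import *
p=capture('top'); C=lambda u,v:(190+u/3.33,130+v/3.333)
P=at_z(p,C(518,235),97);K=at_z(p,C(287,310),92);F=at_z(p,C(188,333),86)
print(P,K,F,'d',np.linalg.norm((P-K)[:2]),'175.5',np.linalg.norm((F-K)[:2]),'72')
d=(F-P)[:2];L=np.linalg.norm(d);d/=L;print('L',L,'247.5',d,'yaw',np.degrees(np.arctan2(-d[0],d[1])))
e=(P+F)[:2]/2-d*(247.5/2); o=e+d*158; print('origin',o)
s=sense();M=R.from_quat(np.array(s['ee_rot'])[[1,2,3,0]]).as_matrix();print(M)
print(R.from_quat(np.array(s['ee_rot'])[[1,2,3,0]]).as_rotvec(), capture('wrist')['tool_from_camera'],tips_ahead)
E
```

```text
[ 553.92331023 -104.16259416   97.        ] [504.52483016  62.24444432  92.        ] [490.57043206 133.62516434  86.        ] d 173.58430888118548 175.5 72.73192157649235 72
L 246.0825171842925 247.5 [-0.25744567  0.96629278] yaw 14.918550971279878
origin [513.429357    47.82681264]
[[-9.10696134e-01  4.13076930e-01 -2.52979071e-05]
 [ 4.13076930e-01  9.10696135e-01 -8.29931491e-06]
 [ 1.96104507e-05 -1.80081358e-05 -1.00000000e+00]]
[-6.63845212e-01 -3.07063016e+00  2.11390106e-05] [[ 1.21074440e-03 -9.47678951e-01 -3.19222711e-01  8.20672538e+01]
 [ 9.99999001e-01  1.38020484e-03 -3.04639633e-04  5.94801807e-01]
 [ 7.29293300e-04 -3.19222023e-01  9.47679676e-01 -1.25378907e+02]
 [ 0.00000000e+00  0.00000000e+00  0.00000000e+00  1.00000000e+00]] 17.0
```

drive_tool --commands "0.2 -0.215 -0.064 0 0 -0.156 100;0.2 -0.215 -0.064 0 0 -0.156 100;0.2 -0.215 -0.064 0 0 -0.156 100;0.2 -0.215 -0.064 0 0 -0.156 100;0.2 -0.215 -0.064 0 0 -0.156 100;0.2 -0.215 -0.064 0 0 -0.156 100;0.2 -0.215 -0.064 0 0 -0.156 100;0.2 -0.215 -0.064 0 0 -0.156 100;0.2 -0.215 -0.064 0 0 -0.156 100;0.2 -0.215 -0.064 0 0 -0.156 100;0.2 -0.215 -0.064 0 0 -0.156 100;0.2 -0.215 -0.064 0 0 -0.156 100;0.2 -0.215 -0.064 0 0 -0.156 100;0.2 -0.215 -0.064 0 0 -0.156 100;0.2 -0.215 -0.064 0 0 -0.156 100;0.2 -0.215 -0.064 0 0 -0.156 100;0.2 -0.215 -0.064 0 0 -0.156 100;0.2 -0.215 -0.064 0 0 -0.156 100;0.2 -0.215 -0.064 0 0 -0.156 100;0.2 -0.215 -0.064 0 0 -0.156 100" --force 20

```text
time_s: 2.37
eef_pos: [617.7, 46.9, 119.9]
ee_rot: [-0.0, 0.992, 0.129, 0.0]
force: [0.2, 1.4, 0.5]
grip_width: 0.999
grip_force: 0.0
```

```bash
cat >> h.py <<'E'
def wcam():
    s=sense(); p=capture('wrist'); T=np.array(p['tool_from_camera'])
    M=R.from_quat(np.array(s['ee_rot'])[[1,2,3,0]]).as_matrix()
    f=240/np.tan(np.radians(p['fov_y']/2)); G=M@T[:3,:3]; c=M@T[:3,3]+s['eef_pos']
    return p,f,G,c,s
def wray(w,uv):
    p,f,G,c,_=w; v=np.array([uv[0]-p['cx'],uv[1]-p['cy']]); r=np.linalg.norm(v); t=r/f
    return G@np.array([*(v/max(r,1e-9)*np.sin(t)),np.cos(t)]),c
def wproj(w,X):
    p,f,G,c,_=w; v=G.T@(np.array(X)-c); v/=np.linalg.norm(v); t=np.arccos(v[2]); n=v[:2]/np.linalg.norm(v[:2])
    return n*t*f+[p['cx'],p['cy']]
E
python3 - <<'E'
from h import *
w=wcam(); print(w[4]['time_s'],w[4]['eef_pos'],w[1],w[3]); p=w[0]; np.savez('w1',f=w[1],G=w[2],c=w[3],cx=p['cx'],cy=p['cy'])
for k in('button_tip','collar','post_top','fence_end','grip'):
    for b in boxes_of(p,k)[:2]: print(k,b)
O=np.array([513.4,47.8]);X=np.array([.966,.257]);Y=np.array([-.257,.966])
for n,x,y,z in(('tip',17.5,0,72),('post',0,-158,97),('collar+x',20,17.5,92),('fence',0,89.5,86)): print(n,wproj(w,[*(O+x*X+y*Y),z]))
cv2.imwrite('pics/w1.png',p['pixels'])
E
```

```text
2.3667 [617.73539238  46.90823184 119.92293436] 371.64829954431775 [697.61436361  68.44971007 245.30421972]
button_tip {'position': [285.9, 401.8], 'confidence': 0.8}
collar {'position': [308.8, 401.5], 'confidence': 0.84}
post_top {'position': [311.6, 340.9], 'confidence': 0.8}
post_top {'position': [285.7, 402.6], 'confidence': 0.23}
fence_end {'position': [312.8, 401.7], 'confidence': 0.57}
grip {'position': [310.9, 401.6], 'confidence': 0.73}
tip [279.84809005 396.85969472]
post [520.98960829 425.95940952]
collar+x [246.97598219 415.0634113 ]
fence [149.23390546 417.89030913]
```

View pics/w1.png

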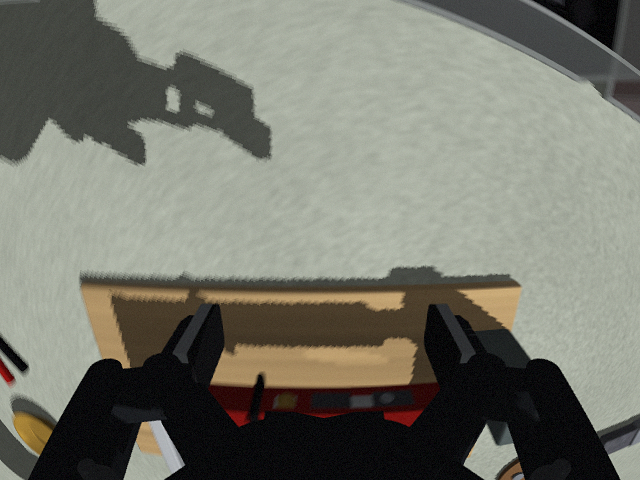

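The wrist view shows the brass button at about (286,402), the collar at about (258,395) and the dark strip from about 310 to 412, with features near 361 and 388. I'll zoom in on the strip.

```bash
python3 - <<'E'
import cv2
a=cv2.imread('pics/w1.png')[365:430,220:440]; a=cv2.convertScaleAbs(cv2.resize(a,(792,234),interpolation=cv2.INTER_CUBIC),alpha=1.8); cv2.imwrite('pics/w1c.png',a)
E
```

```text
(no output)
```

View pics/w1c.png

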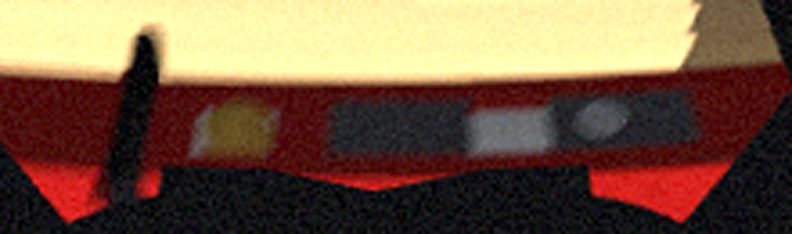

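```bash
python3 - <<'E'
from h import *
d=np.load('w1.npz'); w=({'cx':float(d['cx']),'cy':float(d['cy'])},float(d['f']),d['G'],d['c'],0)
O=np.array([513.4,47.8]);X=np.array([.9664,.2569]);Y=np.array([-.2569,.9664])
def hit(uv,x):
    r,c=wray(w,uv); t=(x-(c[:2]-O)@X)/(r[:2]@X); q=c+r*t; return np.round([(q[:2]-O)@Y,q[2]],1)
C=lambda u,v:(220+u/3.6,365+v/3.6)
for n,u,v,x in(('hole1 L',195,132,13),('hole1 R',278,130,13),('tip',238,128,17.5),('s L',331,127,14),('h2 L',468,132,13.5),('h2 R',553,132,13.5),('s R',697,118,14),('collar',140,60,20)): print(n,hit(C(u,v),x))
# z=59 bottom edge tube / z=47?
for x in(10,15,20,25): print(x,hit(C(236,130),x))
E
```

```text
hole1 L [ 3.9 72.1]
hole1 R [-10.7  70.9]
tip [-4.2 75.3]
s L [-20.1  70.9]
h2 L [-44.2  71.9]
h2 R [-59.2  72.6]
s R [-85.4  71.5]
collar [14.7 60.8]
10 [-2.9 68.1]
15 [-3.6 73.2]
20 [-4.3 78.3]
25 [-5.  83.4]
```

drive_tool --commands "-0.08 0 0.015 0 0 0.154 100;-0.08 0 0.015 0 0 0.154 90;-0.08 0 0.015 0 0 0.154 80;-0.08 0 0.015 0 0 0.154 60;-0.08 0 0.015 0 0 0.154 60;-0.08 0 0 0 0 0.154 60;-0.08 0 0 0 0 0.154 60;-0.08 0 0 0 0 0.154 60;-0.08 0 0 0 0 0.154 60;-0.08 0 0 0 0 0.154 60;-0.08 0 0 0 0 0.154 60;-0.08 0 0 0 0 0.154 60;-0.077 -0.015 0 0 0 0.154 60;0 0 0 0 0 0 60" --force 20

```text
time_s: 3.83
eef_pos: [511.8, 47.5, 128.3]
ee_rot: [-0.0, 0.604, 0.797, -0.0]
force: [-1.3, -0.6, 0.4]
grip_width: 0.599
grip_force: 0.0
```

```bash
python3 - <<'E'
from h import *
w=wcam(); s=w[4];print(s['time_s'],s['eef_pos'],R.from_quat(np.array(s['ee_rot'])[[1,2,3,0]]).as_matrix().round(3)); p=w[0]; np.savez('w2',f=w[1],G=w[2],c=w[3],cx=p['cx'],cy=p['cy'])
O=np.array([514.,45.4]);X=np.array([.9664,.2569]);Y=np.array([-.2569,.9664])
a=p['pixels'].copy()
for x,y,z in((-20,15,92),(20,15,92),(20,20,92),(-13,-105,85),(13,-105,85),(13,60,85),(-13,60,85)):
    q=wproj(w,[*(O+x*X+y*Y),z]); print(x,y,q.round()); cv2.circle(a,tuple(int(t) for t in q.round()),2,(255,255,0),1)
cv2.imwrite('pics/w2.png',a)
E
```

```text
3.8333 [511.82654756  47.48902076 128.28223358] [[-0.27   0.963 -0.   ]
 [ 0.963  0.27   0.   ]
 [ 0.    -0.    -1.   ]]
-20 15 [284. 265.]
20 15 [368. 267.]
20 20 [369. 257.]
-13 -105 [303. 428.]
13 -105 [343. 428.]
13 60 [356. 170.]
-13 60 [299. 169.]
```

View pics/w2.png

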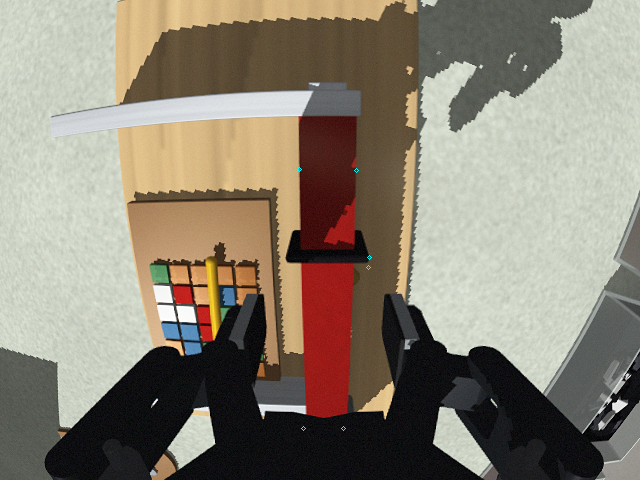

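Tube edges match the prediction to within about 1 px (rows 170, columns 299 and 356). The collar's near edge is at row 262 against 266 predicted, and brass shows at about (356,278). I'll check y numerically from the brass.

```bash
python3 - <<'E'
from h import *
d=np.load('w2.npz'); w=({'cx':float(d['cx']),'cy':float(d['cy'])},float(d['f']),d['G'],d['c'],0)
O=np.array([514.,45.4]);X=np.array([.9664,.2569]);Y=np.array([-.2569,.9664])
for y in(-6,0,6): print(y,wproj(w,[*(O+15*X+y*Y),72]).round(1))
for z in (52,92): print('collar',z,wproj(w,[*(O+20*X+20*Y),z]).round(1),wproj(w,[*(O+20*X+15*Y),z]).round(1))
a=cv2.imread('pics/w2.png')[220:310,270:400]; cv2.imwrite('pics/w2c.png',cv2.convertScaleAbs(cv2.resize(a,None,fx=6,fy=6,interpolation=cv2.INTER_CUBIC),alpha=1.7))
E
```

```text
-6 [352.9 287.1]
0 [353.4 277.2]
6 [353.9 267.1]
collar 52 [361.  230.7] [360.6 238.9]
collar 92 [368.9 256.9] [368.3 266.6]
```

View pics/w2c.png

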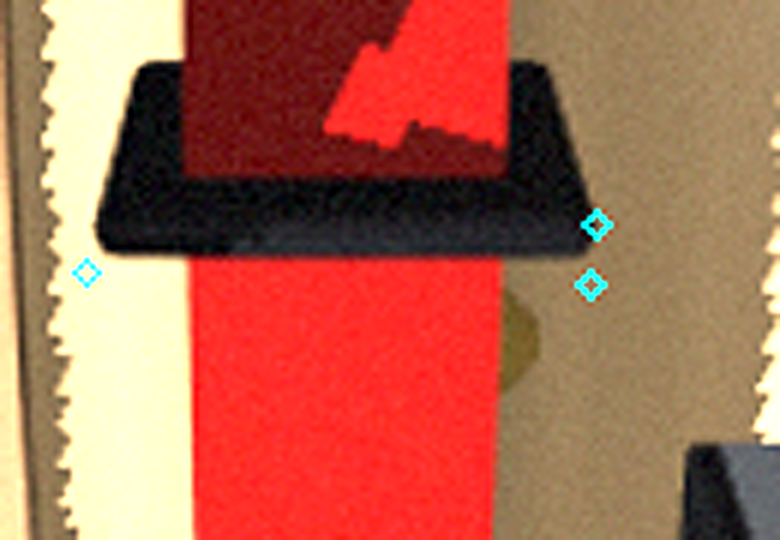

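drive_tool --commands "0.021 -0.016 -0.1 0 0 -0.015 60;0 0 -0.1 0 0 0 60;0 0 -0.1 0 0 0 60;0 0 -0.1 0 0 0 60;0 0 -0.1 0 0 0 60;0 0 -0.083 0 0 0 60;0 0 0 0 0 0 60;0 0 0 0 0 0 60" --force 20

```text
time_s: 4.55
eef_pos: [515.2, 45.0, 69.0]
ee_rot: [-0.0, 0.611, 0.791, -0.0]
force: [-0.9, -0.1, 0.1]
grip_width: 0.602
grip_force: 0.0
```

drive_tool --commands "-0.01 0.003 0 0 0 0 40;-0.0 0 0 0 0 0 30;0 0 0 0 0 0 20;0 0 0 0 0 0 10;0 0 0 0 0 0 10;0 0 0 0 0 0 10;0 0 0 0 0 0 10;0 0 0 0 0 0 10" --force 30

```text
time_s: 5.22
eef_pos: [514.1, 45.2, 70.3]
ee_rot: [0.0, 0.611, 0.792, -0.0]
force: [-2.9, -1.8, 4.8]
grip_width: 0.306
grip_force: 30.0
```

drive_tool --commands "-0.0013 0.0048 0 0 0 0 10;-0.0013 0.0048 0 0 0 0 10;-0.0013 0.0048 0 0 0 0 10;-0.0013 0.0048 0 0 0 0 10" --force 30

```text
time_s: 5.55
eef_pos: [513.7, 46.4, 70.3]
ee_rot: [0.001, 0.611, 0.792, -0.001]
force: [-3.8, -6.9, 4.4]
grip_width: 0.302
grip_force: 30.0
```

drive_tool --commands "-0.0013 0.0048 0 0 0 0 10;-0.0013 0.0048 0 0 0 0 10;-0.0013 0.0048 0 0 0 0 10;-0.0013 0.0048 0 0 0 0 10" --force 30

```text
time_s: 5.88
eef_pos: [513.3, 47.9, 70.3]
ee_rot: [0.001, 0.611, 0.792, -0.001]
force: [-3.2, -10.8, 4.9]
grip_width: 0.306
grip_force: 29.3
```

drive_tool --commands "-0.0013 0.0048 0 0 0 0 10;-0.0013 0.0048 0 0 0 0 10;-0.0013 0.0048 0 0 0 0 10;-0.0013 0.0048 0 0 0 0 10" --force 30

```text
time_s: 6.22
eef_pos: [512.9, 49.2, 70.3]
ee_rot: [0.001, 0.611, 0.792, -0.001]
force: [-2.6, -14.2, 3.6]
grip_width: 0.301
grip_force: 29.3
```

drive_tool --commands "-0.0013 0.0048 0 0 0 0 10;-0.0013 0.0048 0 0 0 0 10" --force 30

```text
time_s: 6.38
eef_pos: [512.7, 50.0, 70.3]
ee_rot: [0.001, 0.611, 0.792, -0.001]
force: [-2.3, -16.3, 2.7]
grip_width: 0.304
grip_force: 29.3
```

drive_tool --commands "-0.0013 0.0048 0 0 0 0 10;-0.0013 0.0048 0 0 0 0 10"

```text
time_s: 6.55
eef_pos: [512.1, 52.1, 70.3]
ee_rot: [0.0, 0.611, 0.792, -0.001]
force: [-3.7, -4.2, 5.4]
grip_width: 0.298
grip_force: 29.9
```

drive_tool --commands "-0.0051 0.0193 0 0 0 0 10;-0.0064 0.0242 0 0 0 0 10;-0.0064 0.0242 0 0 0 0 10;-0.0064 0.0242 0 0 0 0 10;-0.0064 0.0242 0 0 0 0 10;-0.0064 0.0242 0 0 0 0 10;-0.0064 0.0242 0 0 0 0 10;-0.0064 0.0242 0 0 0 0 10;-0.0051 0.0193 0 0 0 0 10;-0.0026 0.0097 0 0 0 0 10;0 0 0 0 0 0 10" --force 24

```text
time_s: 7.47
eef_pos: [505.9, 74.3, 70.2]
ee_rot: [0.0, 0.611, 0.792, -0.001]
force: [-6.7, -5.1, 7.3]
grip_width: 0.303
grip_force: 29.8
```

```bash
python3 - <<'E'
from h import *
w=wcam(); s=w[4];print(s['time_s'],s['eef_pos'],s['force']); p=w[0]
O=np.array([513.9,45.9]);Y=np.array([-.2569,.9664]);print('slide by tcp',(s['eef_pos'][:2]-[514.1,45.2])@Y)
q=p['pixels'].copy(); cv2.imwrite('pics/w3.png',q)
E
```

```text
7.4667 [505.87258108  74.28456293  70.22983076] [-6.68623882 -5.09049789  7.25014736]
slide by tcp 30.22094553642924
```

View pics/w3.png

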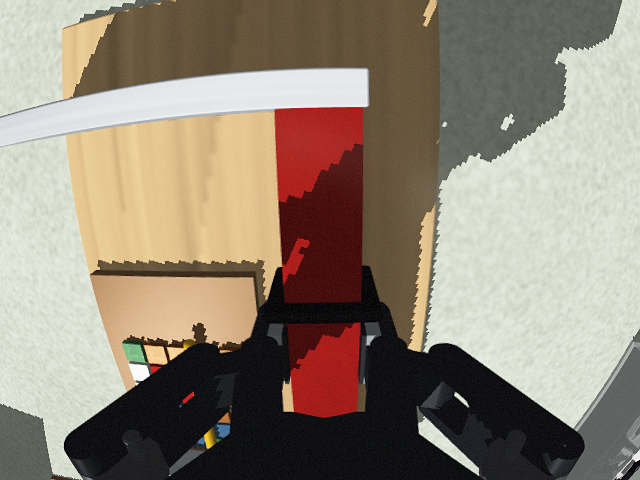

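The tube, fence and collar have moved with the fingers, and the fence edge is now at row 107. I'll go on to just short of the expected hole at about 48 mm.

drive_tool --commands "-0.0038 0.0145 0 0 0 0 10;-0.0038 0.0145 0 0 0 0 10;-0.0038 0.0145 0 0 0 0 10;-0.0038 0.0145 0 0 0 0 10;-0.0038 0.0145 0 0 0 0 10;-0.0038 0.0145 0 0 0 0 10;-0.0038 0.0145 0 0 0 0 10;-0.0026 0.0097 0 0 0 0 10" --force 20

```text
time_s: 8.18
eef_pos: [502.8, 85.1, 70.2]
ee_rot: [-0.0, 0.611, 0.792, -0.001]
force: [-6.9, -7.1, 8.4]
grip_width: 0.302
grip_force: 29.9
```

```bash
python3 - <<'E'
from h import *
w=wcam(); s=w[4];print(s['force'],'slide by tcp',(s['eef_pos'][:2]-[514.1,45.2])@np.array([-.2569,.9664]))
a=w[0]['pixels'][:,300:330].astype(float).mean(1).sum(1); b=cv2.imread('pics/w2.png')[:,310:330].astype(float).mean(1).sum(1);c=cv2.imread('pics/w3.png')[:,300:330].astype(float).mean(1).sum(1)
for n,t in(('now',a),('w2',b),('w3',c)): print(n,60+np.argmin(np.diff(t[60:150])))
d=np.load('w2.npz'); X=np.array([.9664,.2569]);Y=np.array([-.2569,.9664]);O=np.array([513.9,45.9])
w2=({'cx':float(d['cx']),'cy':float(d['cy'])},float(d['f']),d['G'],d['c'],0)
for y in(80,84,88): print(y,wproj(w2,[*(O+y*Y),86]).round(1))
for y in(122,126,130): print(y,wproj(w,[*(O+y*Y),86]).round(1))
E
```

```text
[-6.87793538 -7.09683185  8.39460734] slide by tcp 41.50185519235991
now 107
w2 115
w3 107
80 [328.8 124.4]
84 [328.9 115.5]
88 [329.1 106.6]
122 [323.4 118.7]
126 [323.4 105.1]
130 [323.3  91.6]
```

drive_tool --commands "-0.002 0.0077 0 0 0 0 10;-0.002 0.0077 0 0 0 0 10;-0.002 0.0077 0 0 0 0 10;-0.002 0.0077 0 0 0 0 10;0 0 0 0 0 0 10" --force 20

```text
time_s: 8.65
eef_pos: [501.8, 88.9, 70.2]
ee_rot: [-0.001, 0.611, 0.792, -0.001]
force: [-8.3, -2.2, 9.2]
grip_width: 0.299
grip_force: 30.0
```

drive_tool --commands "-0.0023 0.0048 0 0 0 0 10;-0.0023 0.0048 0 0 0 0 10;0 0 0 0 0 0 10"

```text
time_s: 8.9
eef_pos: [501.5, 89.7, 70.2]
ee_rot: [-0.0, 0.611, 0.792, -0.001]
force: [-7.0, -1.9, 7.3]
grip_width: 0.299
grip_force: 29.9
```

drive_tool --commands "-0.0013 0.0048 0 0 0 0 10;0 0 0 0 0 0 10"

```text
time_s: 9.07
eef_pos: [501.3, 90.3, 70.2]
ee_rot: [-0.0, 0.611, 0.792, -0.001]
force: [-7.9, -2.6, 8.6]
grip_width: 0.3
grip_force: 30.0
```

drive_tool --commands "-0.0013 0.0048 0 0 0 0 10;0 0 0 0 0 0 10"

```text
time_s: 9.23
eef_pos: [501.3, 90.6, 70.2]
ee_rot: [-0.0, 0.611, 0.792, -0.001]
force: [-8.1, -2.8, 6.9]
grip_width: 0.302
grip_force: 29.9
```

drive_tool --commands "-0.0013 0.0048 0 0 0 0 10;0 0 0 0 0 0 10"

```text
time_s: 9.4
eef_pos: [501.1, 91.0, 70.2]
ee_rot: [-0.0, 0.611, 0.792, -0.001]
force: [-7.5, -4.3, 9.1]
grip_width: 0.3
grip_force: 29.9
```

drive_tool --commands "-0.0013 0.0048 0 0 0 0 10;0 0 0 0 0 0 10"

```text
time_s: 9.57
eef_pos: [501.0, 91.4, 70.2]
ee_rot: [-0.0, 0.611, 0.792, -0.001]
force: [-8.3, -4.0, 7.6]
grip_width: 0.301
grip_force: 29.9
```

drive_tool --commands "-0.0013 0.0048 0 0 0 0 10;0 0 0 0 0 0 10"

```text
time_s: 9.73
eef_pos: [500.9, 91.9, 70.2]
ee_rot: [-0.0, 0.611, 0.792, -0.001]
force: [-6.7, -3.8, 7.8]
grip_width: 0.302
grip_force: 29.9
```

drive_tool --commands "-0.0013 0.0048 0 0 0 0 10;0 0 0 0 0 0 10"

```text
time_s: 9.9
eef_pos: [500.8, 92.4, 70.2]
ee_rot: [-0.0, 0.611, 0.792, -0.001]
force: [-7.2, -4.1, 8.5]
grip_width: 0.303
grip_force: 29.9
```

drive_tool --commands "-0.0013 0.0048 0 0 0 0 10;0 0 0 0 0 0 10"

```text
time_s: 10.07
eef_pos: [500.7, 92.8, 70.2]
ee_rot: [-0.0, 0.611, 0.792, -0.001]
force: [-7.4, -4.2, 8.2]
grip_width: 0.303
grip_force: 29.9
```

```bash
python3 - <<'E'
from h import *
p=capture('scene'); print(boxes_of(p,'button_tip'))
O=np.array([513.9,45.9]);X=np.array([.9664,.2569])
u=np.array(proj(p,[*(O+17*X),72])); print(u)
x,y=u.round().astype(int); a=p['pixels'][y-25:y+25,x-32:x+32]; cv2.imwrite('pics/s2.png',cv2.convertScaleAbs(cv2.resize(a,(768,600),interpolation=cv2.INTER_CUBIC),alpha=1.4))
E
```

```text
[]
[363.68889366 255.1393939 ]
```

View pics/s2.png

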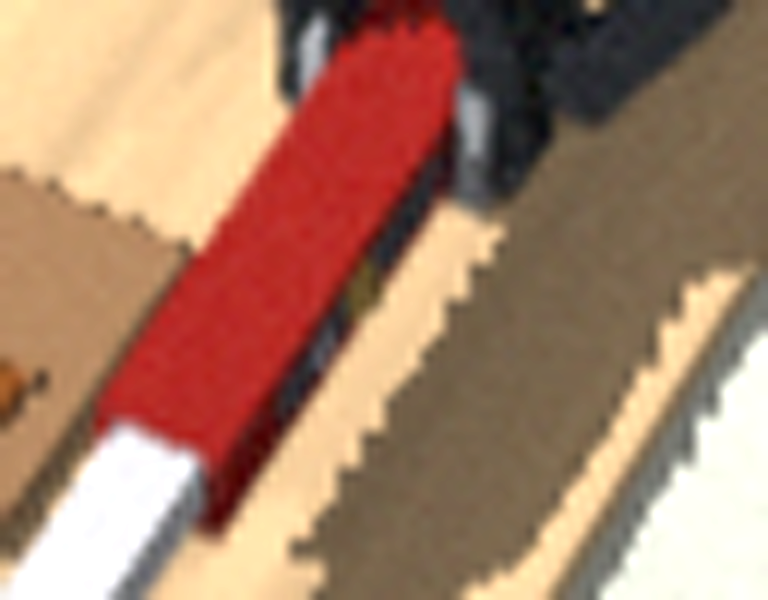

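The brass button shows in the strip's hole at crop (360,290), but I can't tell from this whether it is fully out. I'll take small steps until the stop is felt.

drive_tool --commands "-0.001 0.0039 0 0 0 0 10;0 0 0 0 0 0 10"

```text
time_s: 10.33
eef_pos: [500.6, 92.9, 70.2]
ee_rot: [-0.0, 0.611, 0.792, -0.001]
force: [-7.8, -6.5, 7.3]
grip_width: 0.305
grip_force: 29.9
```

drive_tool --commands "-0.001 0.0039 0 0 0 0 10;0 0 0 0 0 0 10"

```text
time_s: 10.5
eef_pos: [500.6, 93.1, 70.2]
ee_rot: [0.0, 0.611, 0.792, -0.001]
force: [-7.1, -9.3, 7.7]
grip_width: 0.3
grip_force: 29.8
```

drive_tool --commands "0.0015 -0.006 0 0 0 0 10;0.0015 -0.006 0 0 0 0 10;0 0 0 0 0 0 10;0 0 0 0 0 0 20;0 0 0 0 0 0 35;0 0 0 0 0 0 50;0 0 0 0 0 0 60;0 0 0 0 0 0 60;0 0 0 0 0 0 60"

```text
time_s: 11.25
eef_pos: [501.5, 92.9, 69.5]
ee_rot: [0.0, 0.611, 0.791, 0.0]
force: [0.3, -0.1, 0.9]
grip_width: 0.597
grip_force: 0.0
```

drive_tool --commands "0 0 0.15 0 0 0 60;0 0 0.15 0 0 0 60;0 0 0.15 0 0 0 60;0 0 0.15 0 0 0 60;0.09 -0.03 0 0 0 -0.154 60;0.09 -0.03 0 0 0 -0.154 60;0.09 -0.03 0 0 0 -0.154 60;0.09 -0.03 0 0 0 -0.154 60;0.09 -0.03 0 0 0 -0.154 60;0.09 -0.03 0 0 0 -0.154 60;0.09 -0.03 0 0 0 -0.154 60;0.09 -0.03 0 0 0 -0.154 60;0.09 -0.03 0 0 0 -0.154 60;0.09 -0.03 0 0 0 -0.154 60;0.09 -0.03 0 0 0 -0.154 60;0.09 -0.03 0 0 0 -0.154 60;0.09 -0.03 0 0 0 -0.154 60;0 0 0 0 0 0 60"

```text
time_s: 12.75
eef_pos: [619.4, 53.3, 129.2]
ee_rot: [0.0, 0.992, 0.124, 0.0]
force: [0.4, 0.2, 0.1]
grip_width: 0.604
grip_force: 0.0
```

```bash
python3 - <<'E'
from h import *
w=wcam(); print(w[4]['eef_pos'],w[4]['force']); p=w[0]
O=np.array([513.9,45.9]);X=np.array([.9664,.2569])
u=wproj(w,[*(O+17.5*X),72]); print(u,boxes_of(p,'button_tip')[:1])
x,y=u.round().astype(int); y=min(y,440); a=p['pixels'][y-40:y+40,max(x-53,0):x+53]; cv2.imwrite('pics/w4.png',cv2.convertScaleAbs(cv2.resize(a,(795,600),interpolation=cv2.INTER_CUBIC),alpha=1.8))
E
```

```text
[619.42733897  53.28312692 129.24050951] [0.40964113 0.22508034 0.10947384]
[294.62529927 391.50155709] [{'position': [298.8, 396.3], 'confidence': 0.66}]
```

View pics/w4.png

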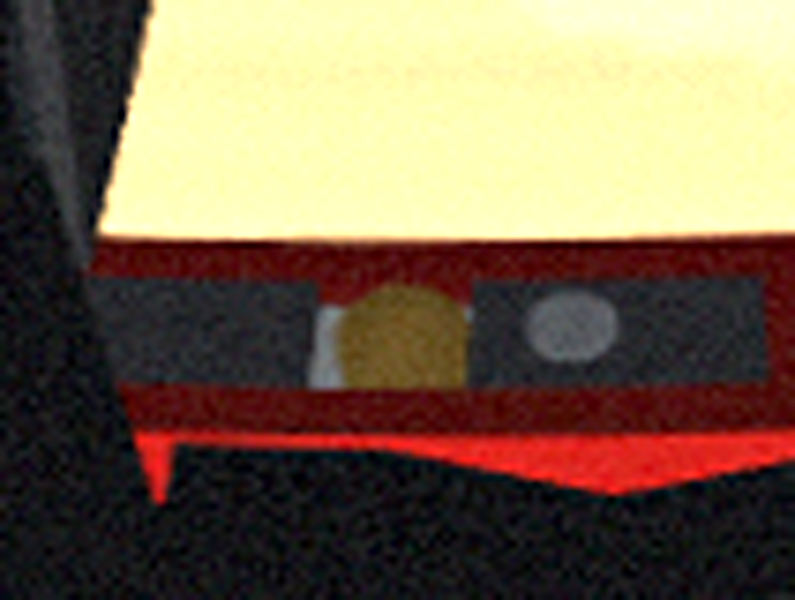

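The brass button shows full width at crop (403,337) in the second hole, standing proud of the strip, and the fingers are clear of the frame.

```bash
python3 -c "
from rig import *
print(finish_job())"
```

```text
the job is handed in; nothing more can be done
None
```

I slid the red tube out about 49 mm, the button has popped out through the second hole, the gripper has let go and is clear of the frame, and the job is handed in; it returned no verdict.

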